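# Open the push-and-turn bottle of disinfectant

### The job

Open the disinfectant bottle with the orange safety cap, which is clamped in its stand: press the cap down against its spring, keep it pressed while you twist it anticlockwise (seen from above) by about a fifth of a turn, then lift it straight off. Finish while still holding the cap in the gripper, level and still, about 8 cm straight above the mouth of the bottle; do not put it down. Leave the blue-capped bottle untouched and the pump bottle, tray and glove box where they are.

Things in the scene. Friction and masses are not known exactly. Their poses are not given: they have to be found in the camera images.
- cap: Loose orange round safety cap, ribbed, 56 mm diameter, 34 mm tall, 18 to 38 g, hollow, a white bar along x on its top; the only orange cap. Origin: centre of its underside, z up. Starts seated on the bottle, its x axis along the bottle's x axis; about 2 mm sideways play.
- cap_top (a point): Centre of the orange cap's top. Inner lugs latch the seated cap: while up it cannot be lifted, or turned more than about 5 degrees. Pushed down 6 mm or more (travel 10 mm) and kept down, it turns anticlockwise seen from above; turned by 55 to 130 degrees (75 is best) it lifts straight off. Clockwise it is blocked.
- bottle: White bottle, 72 mm diameter, pink label, clamped in a fixed steel stand with a 110 mm square foot; immovable. Origin: centre of the stand's underside, z up. Shoulder slopes from 115 mm up (radius 36 mm) to the neck (radius 13 mm) at 133 mm; seated cap from 145 to 179 mm up, its side free for fingers all round.
- bottle_rim (a point): Centre of the bottle's mouth, the rim of its neck, 163 mm above the table; with the cap off the insert stands 11 mm above it.
- insert (a joint): Grey spring-loaded sealing insert in the mouth, under the cap, that pushes the cap up: 0 m = up (cap not pressed), 0.010 = fully pressed, hard stop. Takes 4 N to start, 8 N at 6 mm, 11 N at 10 mm.
- spare_bottle: An identical clamped bottle and stand with a blue cap and a blue label, to be left untouched; fixed, 179 mm tall. Origin: centre of the stand's underside, z up. It may stand on the left or the right.
- pump_bottle: Loose clear hand-gel pump bottle, 60 mm diameter, 160 mm tall, green label, white pump. Origin: centre of its underside, z up.
- tray: Loose grey-brown open pulp tray, 120 x 200 x 45 mm (x, y, z). Origin: centre of its underside, z up.
- glove_box: Loose cardboard glove box, 120 x 240 x 75 mm (x, y, z). Origin: centre of its underside, z up.
Not all that is in view belongs to the job. Of the things shaped like the cap, the orange one is meant.

How it is judged:
By the outcome, as a careful person would: the job done as asked, in the order asked, and still so for the second after the job is handed in, while the arm keeps its last pose, push and grip.
It also fails if it takes over 42 s, if anything falls off the work surface, if the arm or the gripper's body presses on something with over 40 N, if the wrist force passes 120 N, or if a joint passes its speed limit or range.

### The arm

A 6-joint arm with a two-finger parallel gripper is mounted at the origin on the work surface. World frame = base frame: x ahead of the robot, y to its left, z up, the work surface at z = 0. Lengths are in m, angles in degrees, forces in N, time in s.
With the tool pointing down it reaches from about 0.3 to 0.85 m from the base axis. Payload 4.2 kg.
Tool frame: the origin (TCP) lies at the very end of the fingers, on their centre line; the grasp point (between the pads) lies env.grip_point_offset behind it (env.grip_point_offset is the distance from the TCP to the grasp point, in m); z points along the fingers, x is the direction in which the jaws open and shut, and the axes are right-handed (so a half turn about z gives the same grasp; the last joint's range is limited). The gripper opens to 91 mm and grips with 3 to 60 N. Pads are 32 mm wide; open, the fingers measure 118 mm over their backs; the gripper's body (76 mm by 178 mm) begins 60 mm behind the grasp point.
Start: joints at [62.51, 18.312, 89.639, -0, 72.044, -1.146], TCP at [0.255, 0.515, 0.214] pointing down, gripper open.
Joint ranges: [-177.97, 177.97], [-48.28, 115.42], [12.27, 149.76], [-77.06, 257.06], [2.81, 150.46], [-146.56, 146.56]. Speed limits (degrees/s): [147.25, 147.25, 180, 180, 180, 180].

### API

Orientations are given as a 3x3 rotation matrix whose columns are the frame's x, y, z axes.
In Python, from workcell import env, imaging, look_for, masks_of gives the robot as it stands. The module is installed in compiled form; this text tells all that it offers.
- The arm moves only by the tool play_rows, never from a script. Its argument "steps" is a list that holds one entry, the list of rows, each a list of 5 numbers: the opening, from 0 (shut) to 1 (fully open), then the shift along the tool's x, y, z in mm, then the turn about the tool's z in degrees. A call has 1 to 20 rows; each row is the pose to reach, as a shift and turn from the pose measured when the call began, along the tool's axes at that moment; what a row does not reach only later rows make up. A row lasts 1/10 s, in which the tool goes at most 50 mm and 8.59 degrees, less where a joint would pass 70% of its speed; a pose out of reach is approached as far as the arm can. A call with a gripper value outside its range is refused whole. The fingers move at their own pace and stop on an object; "force" is the grip in N (left out, the last holds). Time passes only in rows, so rows that repeat a pose let the fingers close. It gives the time, the measured TCP pose, the force and the opening at its end, in the units of the state.
- env.get_obs(): the state, without advancing time (a new reading comes with each control period).
- imaging.get_image(name): name is "scene" or "top" or "wrist"; returns a dict with "image" (420x560x3 uint8, blue, green, red), "K" (3x3 intrinsics, pixels), "distortion" ([k1, k2, p1, p2, k3] as OpenCV has them; the pictures are not rectified), "rvec" (rotation vector, rad) and "tvec" (3), from world to camera coordinates, as OpenCV has them. Camera axes: x right, y down, z forward; pixel columns grow to the right and rows downward; lengths in m; the calibration is good to about 2 mm. A picture is of the moment at which its call begins. There is no depth.
- env.job_done(): hands the job in, once; it reports no verdict.
Trained networks look in the newest picture that a camera, given by its name, has taken for a name from the list of things; names that differ only in an ending like _2 or _b are one class to them, and where a whole thing is asked for, a point or a joint stands for the part that bears it (a point fixed in the world has none). Each returns a list of dicts, best first, with "confidence" (0 to 1); they miss things now and then, are a little off and sometimes report something else, mostly with a low value. They report only what shows in the picture. A call takes as long as a camera call. They do not tell look-alikes from the thing itself.
- look_for(camera, label): "rect" ([left, top, right, bottom] as shares, 0 to 1, of the picture: columns of its width, rows of its height, round what is visible of it).
- masks_of(camera, label): "pixels" (420x560 bool, what is visible of it) and "rect" ([left, top, right, bottom] as shares, 0 to 1, of the picture: columns of its width, rows of its height, round what is visible of it).
The state is a dict: "time": time; "joint_positions": joint angles; "dq": joint speeds; "effort": joint torques, N m; "eef_pos": TCP position; "orientation": TCP orientation; "ft_force": force on the tool from outside, world axes, zero at the start; "ft_torque": the same for the moment, N m; "width": finger opening in m.
Only numpy, scipy, OpenCV 4.12 (cv2) and the standard library are available. Lean on these libraries where they do the work, as an engineer would, in place of code of your own. Each camera call takes 0.05 s, during which the arm holds its last target. There are 200 camera calls.

## Working session

There is one attempt and no reset: what is moved stays moved. The work goes in short steps, Python scripts to look and compute and a tool call to move; the robot and the scene stay as the last step left them, time stands still between calls to the robot, and variables do not carry over. Pictures are saved under pics/ and viewed, about 8 in all and at most 12, crops included, and the job is handed in when it is done.

Besides the shell and the picture viewer there is one more tool, called after "Request:" as name(argument=value, ...) on one line, values as JSON. play_rows: Moves the arm, as the interface text tells. Its arguments: {"type":"object","properties":{"steps":{"type":"array","items":{"type":"array","items":{"type":"array","items":{"type":"number"}}}},"force":{"type":"number"}},"required":["steps"]}

```bash
mkdir -p pics; cat > h.py <<'E'
import numpy as np,cv2
from workcell import env,imaging,look_for,masks_of
def ray(im,uv):
    R=cv2.Rodrigues(np.array(im["rvec"],float))[0];t=np.array(im["tvec"],float).ravel()
    p=cv2.undistortPoints(np.array([[uv]],float),np.array(im["K"],float),np.array(im["distortion"],float))[0,0]
    d=R.T@np.array([p[0],p[1],1]);return -R.T@t,d/np.linalg.norm(d)
def atz(im,uv,z):
    c,d=ray(im,uv);return c+d*(z-c[2])/d[2]
def tri(rs):
    A=sum(np.eye(3)-np.outer(d,d) for c,d in rs);b=sum((np.eye(3)-np.outer(d,d))@c for c,d in rs)
    return np.linalg.solve(A,b)
def proj(im,P):
    return cv2.projectPoints(np.array(P,float).reshape(-1,3),np.array(im["rvec"],float),np.array(im["tvec"],float),np.array(im["K"],float),np.array(im["distortion"],float))[0].reshape(-1,2)
E
python3 - <<'E'
from h import *
o=env.get_obs();print(env.grip_point_offset,o["eef_pos"],np.round(o["orientation"],3),o["ft_force"])
S=[]
for c in("scene","top"):
    im=imaging.get_image(c);S.append(im["image"])
    for l in("cap","bottle","spare_bottle","pump_bottle","tray","glove_box"):
        for r in masks_of(c,l)[:3]:
            ys,xs=np.nonzero(r["pixels"]);h=r["pixels"];m=im["image"][h].mean(0).round()
            print(c,l,round(r["confidence"],2),(np.array(r["rect"])*[560,420,560,420]).round(),xs.mean().round(1),ys.mean().round(1),m, atz(im,(xs.mean(),ys.mean()),.17).round(3))
cv2.imwrite("pics/a.png",cv2.resize(S[0],(800,600)));cv2.imwrite("pics/b.png",cv2.resize(S[1],(800,600)))
E
```

```text
0.0188 [0.25493344 0.51480958 0.21311968] [[ 0.444  0.896 -0.001]
 [ 0.896 -0.444 -0.002]
 [-0.002 -0.    -1.   ]] [-0.53661565  0.34695576 -0.34615005]
scene cap 0.8 [281. 139. 303. 159.] 293.6 147.4 [ 25.  65. 134.] [0.495 0.109 0.17 ]
scene cap 0.63 [331. 164. 350. 182.] 339.5 171.5 [88. 90. 23.] [0.63  0.184 0.17 ]
scene cap 0.6 [320. 189. 340. 212.] 330.6 200.0 [86. 33. 64.] [0.698 0.114 0.17 ]
scene bottle 0.82 [274. 156. 314. 195.] 293.1 174.7 [71. 69. 77.] [0.577 0.063 0.17 ]
scene bottle 0.42 [286. 139. 304. 160.] 293.1 147.7 [ 23.  63. 132.] [0.495 0.107 0.17 ]
scene spare_bottle 0.64 [217. 194. 262. 258.] 237.9 228.2 [88. 72. 65.] [ 0.657 -0.146  0.17 ]
scene pump_bottle 0.8 [281. 239. 304. 274.] 294.0 257.5 [88. 93. 77.] [ 0.801 -0.055  0.17 ]
scene tray 0.83 [107. 238. 182. 298.] 143.4 267.4 [70. 80. 84.] [ 0.644 -0.408  0.17 ]
scene glove_box 0.57 [376. 126. 457. 206.] 416.1 164.0 [49. 63. 82.] [0.711 0.39  0.17 ]
top cap 0.83 [220. 203. 238. 220.] 227.7 210.3 [121.  60.  96.] [0.614 0.151 0.17 ]
top cap 0.68 [229. 244. 259. 267.] 243.4 256.3 [ 42.  97. 154.] [0.491 0.112 0.17 ]
top cap 0.56 [196. 224. 210. 248.] 203.3 236.4 [120. 119.  43.] [0.546 0.217 0.17 ]
top bottle 0.86 [227. 233. 273. 281.] 250.1 255.2 [108. 106. 110.] [0.493 0.094 0.17 ]
top spare_bottle 0.78 [300. 199. 350. 242.] 326.2 218.8 [122. 103.  94.] [ 0.583 -0.111  0.17 ]
top pump_bottle 0.61 [283. 150. 302. 176.] 292.3 162.5 [118. 119. 106.] [ 0.739 -0.026  0.17 ]
top tray 0.89 [390. 199. 460. 254.] 423.8 224.0 [ 97. 104. 107.] [ 0.562 -0.371  0.17 ]
top glove_box 0.64 [ 77. 174. 174. 234.] 125.4 204.4 [ 67.  83. 101.] [0.638 0.425 0.17 ]
```

View pics/a.png

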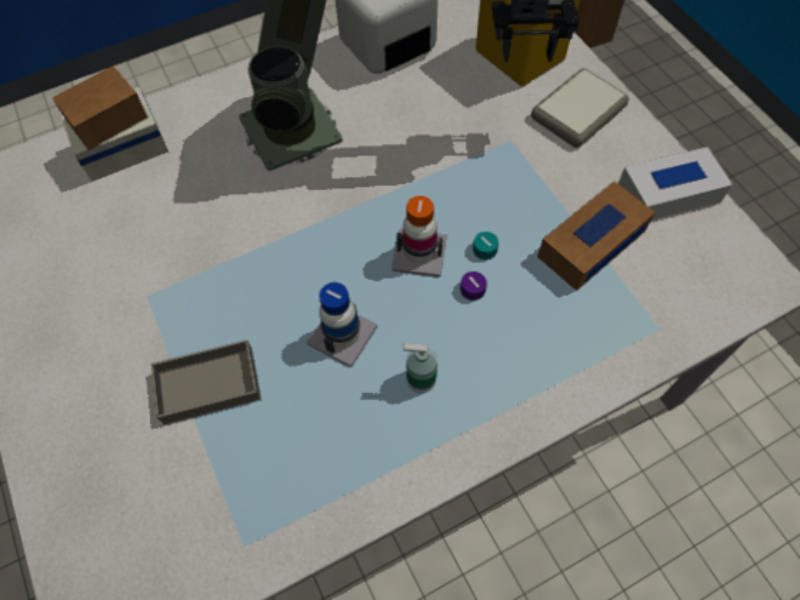

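View pics/b.png

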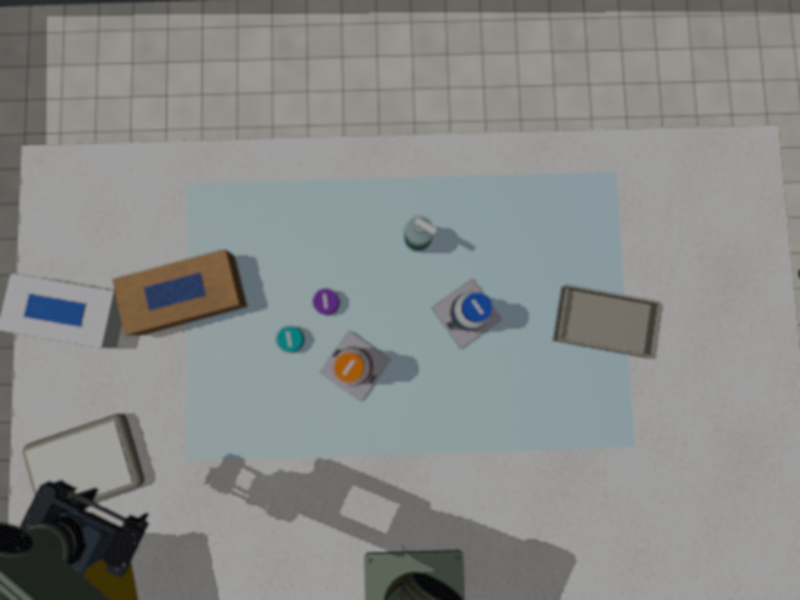

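The scene view shows the orange cap at about (420,210) and the top view at (350,367), in 800x600 pixels. Both give roughly (0.49, 0.11), z≈0.17. The blue-capped bottle stands to the robot's right, and the teal and purple look-alike caps lie on the mat. I'll move above the orange cap.

Request:
play_rows(steps=[[[1,-16,25,-10,5.5],[1,-32,49,-20,11],[1,-48,74,-30,16.5],[1,-64,98,-40,22],[1,-80,123,-45,27.5],[1,-96,147,-45,33],[1,-112,172,-45,38.5],[1,-128,196,-45,44],[1,-145,221,-45,49.5],[1,-161,246,-45,55],[1,-177,270,-45,60.5],[1,-193,295,-45,66],[1,-209,319,-45,71.5],[1,-225,344,-45,77],[1,-241,368,-45,82.5],[1,-250,382,-45,86],[1,-257,393,-45,88],[1,-257,393,-45,88],[1,-257,393,-45,88]]], force=50)

```text
time: 2.6
eef_pos: [0.4931, 0.1109, 0.2589]
orientation: [[0.911, -0.412, -0.0], [-0.412, -0.911, 0.001], [-0.001, -0.0, -1.0]]
ft_force: [0.1, -0.5, 0.5]
width: 0.0911
```

```bash
python3 - <<'E'
from h import *
o=env.get_obs();print(o["time"],o["eef_pos"],np.round(o["orientation"],3),o["ft_force"],np.round(o["joint_positions"],1))
im=imaging.get_image("wrist");g=im["image"];print("cam",ray(im,(280,210)))
for r in masks_of("wrist","cap")[:3]:
    ys,xs=np.nonzero(r["pixels"]);print(r["confidence"],(np.array(r["rect"])*[560,420,560,420]).round(),xs.mean(),ys.mean(),g[r["pixels"]].mean(0),atz(im,(xs.mean(),ys.mean()),.179))
cv2.imwrite("pics/w1.png",g)
E
```

```text
2.6 [0.49305877 0.11093434 0.25893096] [[ 0.911 -0.412 -0.   ]
 [-0.412 -0.911  0.001]
 [-0.001 -0.    -1.   ]] [ 0.14699824 -0.51101899  0.51983111] [11.3 10.5 93.9  0.  75.7 35.6]
cam (array([0.52229054, 0.17716342, 0.43021456]), array([-0.0907142 , -0.24719452, -0.96471022]))
0.95 [326.  70. 378. 118.] 352.0253779697624 94.86069114470843 [146.09233261  80.92278618 113.90334773] [0.58644811 0.17355212 0.179     ]
0.59 [236. 174. 303. 248.] 268.9299065420561 211.94447498625618 [ 67.27515118 116.66025289 195.61984607] [0.48954215 0.11507709 0.179     ]
0.56 [247.  37. 294.  89.] 269.1006006006006 61.27977977977978 [152.22822823 151.54054054  60.14364364] [0.53839963 0.22150503 0.179     ]
```

View pics/w1.png

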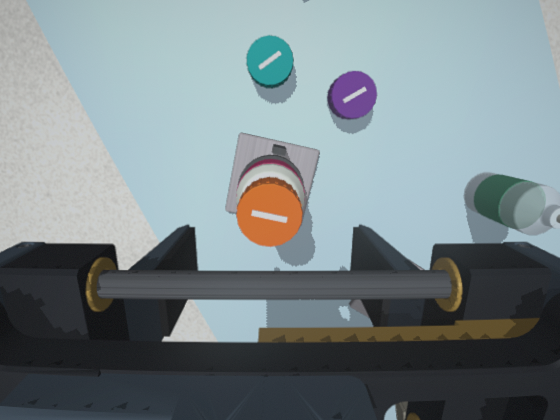

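The wrist view shows the orange cap at about (270,212), with its white bar at (269,216), between the finger planes and free of obstacles. I'll triangulate the white bar from the three views.

```bash
python3 - <<'E'
from h import *
o=env.get_obs();rs=[];L=[]
box={"scene":(281,136,305,160),"top":(228,243,261,268),"wrist":(234,172,305,248)}
for c in box:
    im=imaging.get_image(c);x0,y0,x1,y1=box[c];p=im["image"][y0:y1,x0:x1].astype(int)
    org=(p[...,2]>p[...,0]+70)
    hull=cv2.fillConvexPoly(np.zeros(org.shape,np.uint8),cv2.convexHull(np.argwhere(cv2.morphologyEx(org.astype(np.uint8),cv2.MORPH_OPEN,np.ones((3,3))))[:,::-1].astype(np.int32)),1)
    hull=cv2.erode(hull,np.ones((5,5)) if c=="wrist" else np.ones((3,3)))
    w=p[...,0]*1.0; w=np.clip(w-np.median(w[hull>0])-35,0,None)*hull
    yy,xx=np.mgrid[y0:y1,x0:x1];uv=((w*xx).sum()/w.sum(),(w*yy).sum()/w.sum())
    L.append((im,uv));rs.append(ray(im,uv));print(c,uv,atz(im,uv,.179))
P=tri(rs);print("tri",P,[np.round(proj(i,P)[0]-u,2) for i,u in L])
print("tool shift mm",1000*np.array(o["orientation"]).T@(P-np.array(o["eef_pos"])))
E
```

```text
scene (np.float64(293.32089552238807), np.float64(145.23414179104478)) [0.49323744 0.10884821 0.179     ]Traceback (most recent call last):
  File "<stdin>", line 7, in <module>
cv2.error: OpenCV(4.12.0) /io/opencv/modules/imgproc/src/drawing.cpp:2404: error: (-215:Assertion failed) points.checkVector(2, CV_32S) >= 0 in function 'fillConvexPoly'
```

```bash
python3 - <<'E'
from h import *
o=env.get_obs();im=imaging.get_image("wrist");x0,y0,x1,y1=234,172,305,248
p=im["image"][y0:y1,x0:x1].astype(int);org=(p[...,2]>p[...,0]+70).astype(np.uint8)
hull=cv2.fillConvexPoly(org*0,cv2.convexHull(np.argwhere(cv2.morphologyEx(org,cv2.MORPH_OPEN,np.ones((3,3))))[:,::-1].astype(np.int32)),1)
hull=cv2.erode(hull,np.ones((7,7)));w=np.clip(p[...,0]-np.median(p[...,0][hull>0])-50.,0,None)*hull
yy,xx=np.mgrid[y0:y1,x0:x1];uv=((w*xx).sum()/w.sum(),(w*yy).sum()/w.sum())
s=imaging.get_image("scene");us=(293.32,145.23)
P=tri([ray(im,uv),ray(s,us)]);t=imaging.get_image("top")
print(uv,atz(im,uv,.179),P,proj(im,P)[0]-uv,proj(s,P)[0]-us,"top cam",proj(t,P)[0])
print(1000*np.array(o["orientation"]).T@(P-np.array(o["eef_pos"])))
E
```

```text
(np.float64(269.1694502605054), np.float64(216.26099235526124)) [0.48805536 0.11189228 0.179     ] [0.4878853  0.11077842 0.17219014] [ 0.47037812 -1.02057132] [-0.29702909 -0.14834526] top cam [243.75530492 257.30837372]
[-4.34053462  2.59929658 86.85018085]
```

Request:
play_rows(steps=[[[1,-4,2,15,0],[1,-4,2,40,0],[1,-4,2,65,0],[1,-4,2,85,0],[1,-4,2,100,0],[1,-4,2,110,0],[1,-4,2,114,0],[1,-4,2,114,0],[1,-4,2,114,0]]])

```text
time: 3.85
eef_pos: [0.4892, 0.1111, 0.1457]
orientation: [[0.912, -0.411, 0.002], [-0.411, -0.912, 0.0], [0.001, -0.001, -1.0]]
ft_force: [0.0, -0.4, 0.7]
width: 0.0913
```

```bash
python3 - <<'E'
from h import *
o=env.get_obs();print(o["time"],o["eef_pos"],o["ft_force"])
im=imaging.get_image("wrist");cv2.imwrite("pics/w2.png",im["image"][150:])
print(proj(im,[o["eef_pos"]]))
E
```

```text
3.85 [0.48919439 0.11105842 0.14572006] [ 0.00360056 -0.3638359   0.69512434]
[[275.13007785 252.01677838]]
```

View pics/w2.png

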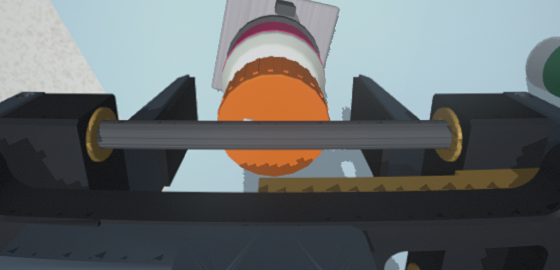

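The cap is centred between the fingers: its centre is at about column 273, and the finger midpoint is at about 275. I'll close.

Request:
play_rows(steps=[[[0.7,0,0,0,0],[0.62,0,0,0,0],[0.5,0,0,0,0],[0.4,0,0,0,0],[0.3,0,0,0,0],[0.3,0,0,0,0],[0.3,0,0,0,0],[0.3,0,0,0,0]]], force=55)

```text
time: 4.7
eef_pos: [0.4893, 0.111, 0.1459]
orientation: [[0.912, -0.411, 0.002], [-0.411, -0.912, 0.001], [0.002, -0.001, -1.0]]
ft_force: [-0.3, -0.3, -0.1]
width: 0.0553
```

Request:
play_rows(steps=[[[0.3,0,0,2,0],[0.3,0,0,4,0],[0.3,0,0,6,0],[0.3,0,0,8,0],[0.3,0,0,9,0],[0.3,0,0,9,0],[0.3,0,0,9,0]]])

```text
time: 5.4
eef_pos: [0.4893, 0.1111, 0.1379]
orientation: [[0.912, -0.411, 0.003], [-0.411, -0.912, 0.001], [0.002, -0.002, -1.0]]
ft_force: [-3.6, -1.0, 9.5]
width: 0.0557
```

The reading is 9.5 N at 8 mm of travel, which matches the spring, so the cap isn't slipping. I'll twist while holding it down.

Request:
play_rows(steps=[[[0.3,0,0,1.5,-3],[0.3,0,0,1.5,-8],[0.3,0,0,1.5,-13],[0.3,0,0,1.5,-18],[0.3,0,0,1.5,-23],[0.3,0,0,1.5,-28],[0.3,0,0,1.5,-33],[0.3,0,0,1.5,-38]]])

```text
time: 6.2
eef_pos: [0.4904, 0.1117, 0.1378]
orientation: [[0.971, 0.24, 0.006], [0.24, -0.971, 0.002], [0.006, -0.001, -1.0]]
ft_force: [-1.3, 1.5, 8.8]
width: 0.0557
```

```bash
python3 - <<'E'
from h import *
o=env.get_obs();print(o["time"],o["eef_pos"],o["ft_force"],o["ft_torque"])
im=imaging.get_image("scene");cv2.imwrite("pics/s2.png",cv2.resize(im["image"][110:210,240:360],None,fx=5,fy=5))
E
```

```text
6.2 [0.49044427 0.11169141 0.13775102] [-1.3258927   1.49742848  8.79344438] [ 0.09189186  0.23533072 -0.01854464]
```

View pics/s2.png

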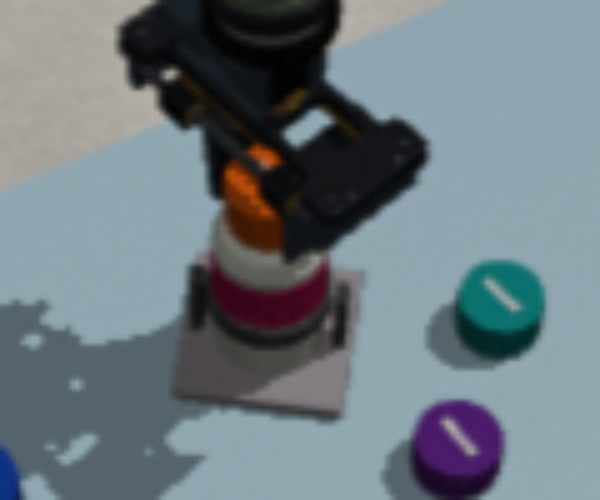

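The gripper has the cap, with 38° turned, still pressed (8.8 N) and almost no twisting torque. I'll continue.

Request:
play_rows(steps=[[[0.3,0,0,1.5,-3],[0.3,0,0,1.5,-8],[0.3,0,0,1.5,-13],[0.3,0,0,1.5,-18],[0.3,0,0,1.5,-23],[0.3,0,0,1.5,-28],[0.3,0,0,1.5,-33],[0.3,0,0,1.5,-38],[0.3,0,0,1.5,-38]]])

```text
time: 7.15
eef_pos: [0.491, 0.1123, 0.1375]
orientation: [[0.614, 0.789, 0.008], [0.789, -0.614, 0.004], [0.007, 0.004, -1.0]]
ft_force: [-2.2, 1.9, 9.4]
width: 0.0556
```

```bash
python3 - <<'E'
from h import *
o=env.get_obs();R=np.array(o["orientation"]);print(o["time"],o["eef_pos"],np.degrees(np.arctan2(R[1,0],R[0,0])),o["ft_force"],o["ft_torque"])
E
```

```text
7.15 [0.49100436 0.11234845 0.1375127 ] 52.137665879672376 [-2.17933748  1.86143811  9.41175565] [0.1416946  0.40165231 0.01668648]
```

The cap is turned 76.4° and still pressed. I'll lift gently and check the force.

Request:
play_rows(steps=[[[0.3,0,0,-1,0],[0.3,0,0,-4,0],[0.3,0,0,-7,0],[0.3,0,0,-10,0],[0.3,0,0,-13,0],[0.3,0,0,-16,0],[0.3,0,0,-16,0]]])

```text
time: 7.85
eef_pos: [0.4908, 0.1123, 0.1536]
orientation: [[0.614, 0.789, 0.007], [0.789, -0.614, 0.004], [0.007, 0.004, -1.0]]
ft_force: [-0.6, -0.5, 0.4]
width: 0.0554
```

The cap came free with no resistance. Its underside is about level with the TCP, and the target is 0.163+0.08=0.243, so I'll raise it 90 mm.

Request:
play_rows(steps=[[[0.3,0,0,-5,0],[0.3,0,0,-15,0],[0.3,0,0,-27,0],[0.3,0,0,-40,0],[0.3,0,0,-53,0],[0.3,0,0,-66,0],[0.3,0,0,-77,0],[0.3,0,0,-85,0],[0.3,0,0,-90,0],[0.3,0,0,-90,0],[0.3,0,0,-90,0],[0.3,0,0,-90,0]]])

```text
time: 9.05
eef_pos: [0.4898, 0.1119, 0.2429]
orientation: [[0.614, 0.789, 0.006], [0.789, -0.614, 0.003], [0.006, 0.003, -1.0]]
ft_force: [0.6, -0.2, 0.4]
width: 0.0555
```

```bash
python3 - <<'E'
from h import *
o=env.get_obs();print(o["time"],o["eef_pos"],o["ft_force"],o["width"],np.abs(o["dq"]).max())
im=imaging.get_image("scene");w=imaging.get_image("wrist")["image"]
print(proj(im,[[.4895,.1115,.163],o["eef_pos"]])-[225,60])
a=cv2.resize(im["image"][60:200,225:365],(420,420));cv2.imwrite("pics/f.png",np.hstack([a,w[:, 90:470]]))
for r in masks_of("scene","bottle")[:2]:print(r["confidence"],np.array(r["rect"])*[560,420,560,420])
E
```

```text
9.05 [0.48975776 0.1119101  0.24293463] [ 0.59746749 -0.19278144  0.37762052] 0.05550542037629161 0.08432929536640857
[[68.48779311 87.26722324]
 [68.79781725 70.09395364]]
0.81 [273.784 145.194 311.08  195.216]
0.5 [277.48  237.594 303.52  274.092]
```

View pics/f.png

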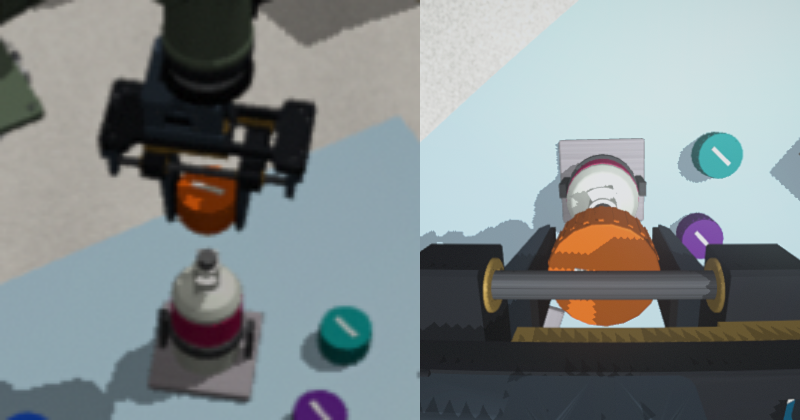

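The scene crop shows the orange cap held level at about (208,200), with the bare neck and grey insert directly below at (206,260). The wrist crop shows the cap centred between the pads at about (605,270). The arm is still, so I'll hand in.

```bash
python3 -c "
from workcell import env
print(env.job_done())"
```

```text
the job is handed in; nothing more can be done
None
```

The orange cap is off its bottle. I handed the job in at about 9 s with the cap still held in the gripper, about 8 cm above the mouth.

- **Opening:** I gripped the cap with 55 N and pressed it down 8 mm; the 9.5 N reading matches the spring. I twisted it 76° anticlockwise while it stayed pressed, then lifted it with no resistance.
- **Final pose:** The TCP was at (0.490, 0.112, 0.243). That puts the cap's underside about 79–80 mm above the rim and within about 2 mm of the bottle axis. I worked the height out from the gripper position and did not measure it separately.
- **Last checks:** The finger opening was steady at 55.5 mm, the outside force was under 1 N and the arm was almost still. The final pictures show the cap level, with the bare neck and insert below it.
- **Disagreements:** The scene and wrist views differed by about 6 mm on the cap's position. Triangulation put the cap top at 172 mm against the stated 179 mm, so I used the stated 179 mm. The cap was centred between the fingers in the wrist picture before I closed them.
- **Other objects:** The arm never went near the blue-capped bottle, pump bottle, tray or glove box. I did not measure their positions again at the end.

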